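# Eject the charged pack and catch it

## Robot

A 6-joint arm with a two-finger parallel gripper is mounted at the origin on a cart in front of the work surface, level with it; the furniture and walls round the work are solid. World frame = base frame: x ahead of the robot, y to its left, z up, the work surface at z = 0. Lengths are in mm, angles in degrees, forces in N, time in s.
With the tool pointing down it reaches from about 350 to 975 mm from the base axis. Payload 17.4 kg.
Tool frame: the origin (TCP) lies midway between the tips of the shut fingers; the grasp point (between the pads) lies 19 mm behind it; z points along the fingers, y is the line along which they close (so a half turn about z gives the same grasp; the last joint's range is limited). The gripper opens to 85 mm and grips with 20 to 120 N. Pads are 22 mm wide; open, the fingers measure 114 mm over their backs; the gripper's body (76 mm by 85 mm) begins 54 mm behind the grasp point. The pads swing forward as they close: fully open they stand 13 mm farther back than shut.
Start: joints at [68.824, 6.646, 82.598, -0, 90.757, -2.166], TCP at [219.886, 638.187, 231.303] pointing down, gripper open.
Joint ranges: [-162.19, 162.19], [-47.58, 125.68], [4.15, 143.07], [-65.23, 245.23], [0.69, 171.88], [-170.13, 170.13]. Speed limits (degrees/s): [108.29, 108.29, 127.2, 180, 180, 180].

## Interface

Orientations are given as a 3x3 rotation matrix whose columns are the frame's x, y, z axes.
In Python, from station import * gives the robot as it stands.
- The arm moves only by the tool jog_arm, never from a script. Its argument "plan" is one flat list of numbers, 4 for each row, row after row: the shift along the tool's x, y, z in m, then the turn about the tool's z in degrees. A call has 1 to 12 rows; each row shifts and turns the commanded pose from where the row before left it, along the tool's axes as they then stand; what a row does not reach is not made up. A row lasts 1/8 s, in which the tool goes at most 62.5 mm and 10.7 degrees, less where a joint would pass 70% of its speed; a pose out of reach is approached as far as the arm can. A call with a gripper value outside its range is refused whole. "jaw" is the closure, from 0 (fully open) to 1 (shut), set as the call begins (left out, the last holds). The fingers move at their own pace and stop on an object; the grip force is fixed at half the most. Time passes only in rows, so rows that do not move let the fingers close. It gives the time, the measured TCP pose, the force, the opening and the grip force at its end, in the units of the state.
- get_state(): the state, without advancing time (a new reading comes with each control period).
- grab_frame(name): name is "scene" or "top" or "wrist"; returns the picture (400x640x3 uint8, red, green, blue); there is no depth.
- camera_model(name): a dict with "vertical_fov" (degrees; the focal length in pixels is half the picture's height over the tangent of half this angle, whatever the lens; pixels are square), "cx", "cy" (the principal point, pixels), "rvec" (rotation vector, rad) and "tvec" (3), from world to camera coordinates, as OpenCV has them. Camera axes: x right, y down, z forward; pixel columns grow to the right and rows downward; lengths in mm; the calibration is good to about 2 mm. A picture is of the moment at which its call begins: read the wrist's pose just before it. camera_model takes no time and is no camera call; for the wrist camera it gives the pose at the moment of the call.
- finish_job(): hands the job in; it is judged then, once.
Trained networks look in the newest picture that a camera, given by its name, has taken for a name from the list of things; names that differ only in an ending like _2 or _b are one class to them, and where a whole thing is asked for, a point or a joint stands for the part that bears it (a point fixed in the world has none). Each returns a list of dicts, best first, with "p" (0 to 1); they miss things now and then, are a little off and sometimes report something else, mostly with a low value. They report only what shows in the picture. A call takes as long as a camera call.
- cut_out(camera, label): "mask" (400x640 bool, what is visible of it).
- spot_point(camera, label): "centre" ([x, y, z] in mm, in world coordinates, good to about 4 mm: a listed point, or the origin of a listed thing).
The state is a dict: "time_s": time; "joints": joint angles; "dq": joint speeds; "joint_efforts": joint torques, N m; "position": TCP position; "ee_rot": TCP orientation; "wrist_force": force on the tool from outside, world axes, zero at the start; "torque": the same for the moment, N m; "opening": finger opening in mm; "grip_force": force on a finger pad.
Only numpy, scipy, OpenCV 4.12 (cv2) and the standard library are available. Lean on these libraries where they do the work, as an engineer would, in place of code of your own. Each camera call takes 0.05 s, during which the arm holds its last target. There are 200 camera calls.

## Task

Eject the thick battery pack from the two-bay charger without letting it shoot off: press the release key of its bay right down with one finger while the other finger stands over the apron in front of the pack and stops it as it springs out, and keep the key down until the pack has come to rest. Then back off and leave the pack lying flat on the charger's apron, about 2 to 5 cm out of its bay, with the key up again. Do not grip or lift anything, and leave the thin pack in its bay and the other things where they are.

Things in the scene. Friction and masses are not known exactly. Their poses are not given: they have to be found in the camera images.
- charger: grey two-bay battery charger fixed on the table, 184 mm wide (its y), 173 mm deep (its x: front edge at -95 mm, back at +78 mm). Origin on the table in the middle of its width. Packs come out along its -x axis (roughly towards the robot); +y is its left. Behind the bays (x +24 to +78 mm) stands a 50 mm high housing. The two bays' centre lines are at y = +58 mm (left) and -30 mm (right)
- left_lane (a point): point of the LEFT bay's lane floor, 10 mm above the table, on its centre line under the front face of a seated pack (charger x -40, y +58 mm). From here the 52 mm wide level lane goes on 55 mm as an open apron to the charger's front edge. Walls beside it: 14 mm above the table along the apron, 18 mm from 18 mm in front of this point backwards, 25 mm from 28 mm behind it backwards
- right_lane (a point): the same point of the RIGHT bay's lane (charger x -40, y -30 mm). In each bay a spring ejector presses on the pack from behind with 6 N, falling to 1 N over its 18 mm stroke: once let go, the pack shoots out at about 1 m/s and over the front edge unless it is stopped on the apron
- left_key_top (a point): centre of the top of the LEFT bay's release key: black ribbed pad, 30 mm (charger x) by 28 mm (y), on the wall to the right of the left bay (between the bays), at charger x = -35 mm, y = +14 mm, so 44 mm beside that bay's centre line; top 28 mm above the table when up, 20 mm when fully pressed
- right_key_top (a point): the same for the RIGHT bay's release key, on the wall to the right of that bay, at charger x = -35 mm, y = -74 mm
- left_key (a joint): travel of the left bay's key, m: 0 up, 0.008 fully down. A spring resists with 2.5 to 5.5 N and lifts the key again; the catch lets the pack go at about 0.006
- right_key (a joint): the same for the right bay's key
- thick_pack_mid (a point): centre of the thick black battery pack (the one to eject): 62 mm long (charger x) x 40 mm wide x 34 mm high (its upper 13 mm is 3 mm shorter at each end), with two small ears at its rear, 50 mm over the ears; about 90 g. In the left or the right bay, seated with its centre at charger x = -9 mm, its underside on the lane floor 17 mm below this point. Axes as the charger's
- thin_pack_mid (a point): centre of the thin black battery pack, same outline but 20 mm high, in the other bay (this point 10 mm above the lane floor); to be left alone
- wrist_terminal: black wrist-worn terminal with strap, 152 x 246 x 33 mm, lying on the table, origin under its middle; bystander
- ring_scanner: small black finger scanner, 49 x 33 x 21 mm, bystander, origin under its middle
- cell_a: AA cell lying on the table, 14 x 50 x 14 mm, bystander, origin under its middle
- cell_b: another AA cell, the same
- marker: felt marker lying on the table, 18 x 136 x 17 mm, bystander, origin under its middle
- vial: small amber vial standing on the table, 20 mm across, 46 mm high, bystander, origin under its middle
- carton: small white carton, 50 x 106 x 43 mm, bystander, origin under its middle

How it is judged (in metres and radians):
On the way:
1. with a release key still held down, the thick pack has sprung out and been brought to rest on the apron, 15 to 55 mm out of its seat (value of joint any of left_key, right_key above 0.004 m and linear speed of thick_pack below 0.02 m/s and x of thick_pack_mid in the frame of charger between -0.064 and -0.024 m), for 0.1 s.
At the end, for the whole second after the job is handed in: The thick pack lies flat and still on its lane's floor, 15 to 55 mm out of its seat; the thin pack is in its bay (within 5 mm); both keys are up (x of thick_pack_mid in the frame of charger between -0.064 and -0.024 m and z of thick_pack_mid in the frame of charger between 0.024 and 0.03 m and angle between thick_pack_mid's own z axis and vertical below 0.08 rad and linear speed of thick_pack below 0.01 m/s and distance of thin_pack_mid from where it was at the start of the episode below 0.005 m and value of joint each of left_key, right_key below 0.0015 m); the robot touches nothing.
It fails at once if the thick pack shoots over the front edge of the apron (more than 65 mm out) (x of thick_pack_mid in the frame of charger below -0.074 m).
It fails at once if the thick pack is lifted more than 8 mm or tipped (z of thick_pack_mid in the frame of charger above 0.035 m or angle between thick_pack_mid's own z axis and vertical above 0.35 rad).
It fails at once if the fingers grip or squeeze the thick pack (more than 35 N) (contact force between the fingers and thick_pack above 35 N).
It fails at once if the thin pack is moved or ejected (more than 6 mm) (distance of thin_pack_mid from where it was at the start of the episode above 0.006 m).
It fails at once if a bystander is moved more than 25 mm (distance of any of wrist_terminal, ring_scanner, cell_a, cell_b, marker, vial, carton from where it was at the start of the episode above 0.025 m).
It also fails if it takes over 35 s, if anything falls off the work surface, if the arm or the gripper's body presses on something with over 40 N, if the wrist force passes 120 N, or if a joint passes its speed limit or range.

## Working session

There is one attempt and no reset: what is moved stays moved. The work goes in short steps, Python scripts to look and compute and a tool call to move; the robot and the scene stay as the last step left them, time stands still between calls to the robot, and variables do not carry over. Pictures are saved under pics/ and viewed, at most 10 in all, crops included, and the job is handed in when it is done.

Besides the shell and the picture viewer there is one more tool, called after ">>>" by a JSON object that holds its "op" and its "data", one argument or row to a line. jog_arm: Moves the arm, as the interface text tells. Its arguments: {"type":"object","properties":{"plan":{"type":"array","items":{"type":"number"}},"jaw":{"type":"number"}},"required":["plan"]}

```bash
mkdir -p pics
python3 - <<'E'
from station import *
import cv2
s=get_state();print(s['time_s'],s['position'],s['ee_rot'],s['opening'])
for c in ['top','scene']:
    im=grab_frame(c);cv2.imwrite(f'pics/{c}0.png',im[:,:,::-1])
    for l in ['charger','left_lane','right_lane','left_key_top','right_key_top','thick_pack_mid','thin_pack_mid']:
        for r in spot_point(c,l)[:2]: print(c,l,round(r['p'],2),[round(float(v),1) for v in r['centre']])
print(get_state()['time_s'])
E
```

```text
0.0 [219.83170397 637.99315056 230.54214481] [[-9.45436683e-01  3.25805575e-01 -4.53896926e-04]
 [ 3.25805884e-01  9.45436039e-01 -1.10555783e-03]
 [ 6.89336084e-05 -1.19311721e-03 -9.99999286e-01]] 85.7518641395146
top left_lane 0.65 [482.2, 59.8, 13.2]
top right_lane 0.94 [472.1, -23.6, 14.7]
top right_lane 0.62 [461.3, 263.1, 3.4]
top left_key_top 0.67 [478.4, 17.2, 26.7]
top right_key_top 0.6 [470.0, -71.3, 27.8]
top thick_pack_mid 0.97 [509.4, 57.0, 30.5]
top thick_pack_mid 0.53 [507.5, -2.0, 1.6]
top thin_pack_mid 0.65 [500.1, -31.4, 20.5]
scene charger 0.56 [512.2, -1.1, -1.4]
scene left_lane 0.79 [480.7, 58.2, 10.4]
scene right_lane 0.8 [467.8, -27.0, 13.6]
scene right_lane 0.28 [535.3, -142.0, 0.5]
scene left_key_top 0.64 [478.3, 12.4, 21.8]
scene right_key_top 0.45 [469.3, -72.2, 27.9]
scene right_key_top 0.32 [539.7, -140.9, 4.3]
scene thick_pack_mid 0.79 [506.9, 56.0, 30.3]
scene thick_pack_mid 0.73 [537.4, -143.7, 2.0]
scene thin_pack_mid 0.81 [502.5, -31.7, 16.1]
0.8
```

View pics/top0.png

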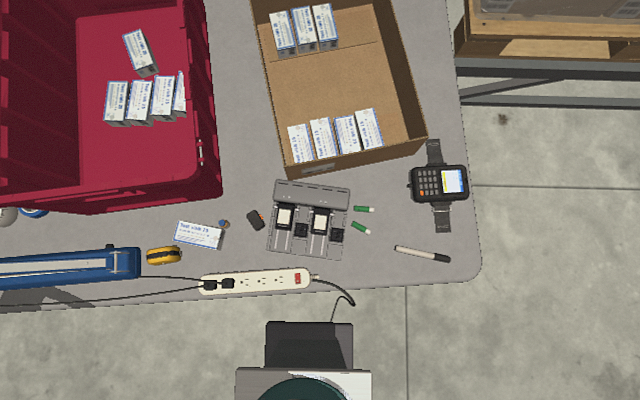

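View pics/scene0.png

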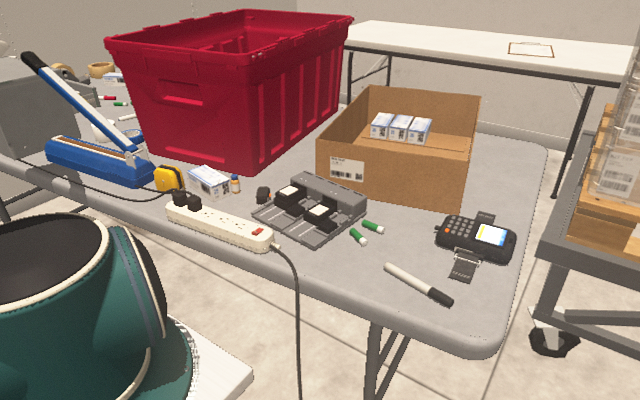

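The thick pack (white label, taller) is in the left bay, around px (285,217) in top. The thin pack is at (320,217). I'll fit the charger pose and work out the approach.

```bash
cat > h.py <<'E'
import numpy as np
from scipy.optimize import least_squares
from station import *
REF={'charger':(0,0),'left_lane':(-40,58),'right_lane':(-40,-30),'left_key_top':(-35,14),'right_key_top':(-35,-74),'thick_pack_mid':(-9,58),'thin_pack_mid':(-9,-30)}
def fit(obs,x0=(515,-1,-.13)):
    P=np.array([REF[l] for l,_ in obs],float);W=np.array([o[:2] for _,o in obs],float)
    f=lambda q:(P@np.array([[np.cos(q[2]),np.sin(q[2])],[-np.sin(q[2]),np.cos(q[2])]])+q[:2]-W).ravel()
    r=least_squares(f,x0,loss='soft_l1',f_scale=3);return r.x,r.fun.reshape(-1,2)
def c2w(q,p): c,s=np.cos(q[2]),np.sin(q[2]);return np.array([q[0]+c*p[0]-s*p[1],q[1]+s*p[0]+c*p[1]])
def tomove(q,mid=(-57.5,33),ang=140):
    s=get_state();R=np.array(s['ee_rot']);t=c2w(q,mid);d=np.array([*(t-s['position'][:2]),0])
    a=np.degrees(np.arctan2(R[1,1],R[0,1]));want=ang+np.degrees(q[2])
    print('t',s['time_s'],'pos',np.round(s['position'],1),'target',t.round(1),'tool shift mm',(R.T@d).round(1),'turn tool z',round(-((want-a+180)%360-180),1),'F',np.round(s['wrist_force'],2),'open',round(s['opening'],1))
E
python3 - <<'E'
from h import *
o=[('left_lane',(482.2,59.8)),('right_lane',(472.1,-23.6)),('left_key_top',(478.4,17.2)),('right_key_top',(470,-71.3)),('thick_pack_mid',(509.4,57)),('thin_pack_mid',(500.1,-31.4)),('charger',(512.2,-1.1)),('left_lane',(480.7,58.2)),('right_lane',(467.8,-27)),('left_key_top',(478.3,12.4)),('right_key_top',(469.3,-72.2)),('thick_pack_mid',(506.9,56)),('thin_pack_mid',(502.5,-31.7))]
q,r=fit(o);print(q,np.degrees(q[2]),r.round(1).tolist());tomove(q)
E
```

```text
[ 5.12623757e+02 -2.07777135e+00 -1.09904069e-01] -6.297039327406329 [[-3.0, 0.2], [-2.5, -3.9], [1.0, -1.5], [-0.3, -0.5], [0.6, -0.4], [0.3, 0.5], [0.4, -1.0], [-1.5, 1.8], [1.8, -0.5], [1.1, 3.3], [0.4, 0.4], [3.1, 0.6], [-2.1, 0.8]]
t 0.8 pos [219.9 638.2 231.3] target [459.1  37. ] tool shift mm [-422.  -490.4    0. ] turn tool z -62.7 F [ 0.75  0.37 -0.21] open 85.3
```

>>> {"op": "jog_arm", "data": {
  "plan": [0,0,-0.05,0,-0.0384,-0.0446,0,0,-0.0384,-0.0446,0,0,-0.0384,-0.0446,0,0,-0.0384,-0.0446,0,0,-0.0384,-0.0446,0,0,-0.0384,-0.0446,0,0,-0.0384,-0.0446,0,0,-0.0384,-0.0446,0,0,-0.0384,-0.0446,0,0,-0.0384,-0.0446,0,0,-0.0384,-0.0446,0,0],
  "jaw": 0.48
}}

```text
time_s: 2.3
position: [459.7, 34.8, 281.7]
ee_rot: [[-0.945, 0.326, 0.001], [0.326, 0.945, 0.0], [-0.001, 0.0, -1.0]]
wrist_force: [1.3, 1.1, 0.3]
opening: 44.4
grip_force: 0.0
```

>>> {"op": "jog_arm", "data": {
  "plan": [0,0,0,-10.5,0,0,0,-10.5,0,0,0,-10.5,0,0,0,-10.5,0,0,0,-10.5,0,0,0,-10.2,0,0,0,0,0,0,0,0]
}}

```text
time_s: 3.3
position: [459.4, 36.7, 281.4]
ee_rot: [[-0.726, -0.688, 0.0], [-0.688, 0.726, -0.0], [-0.0, -0.0, -1.0]]
wrist_force: [-0.1, 0.0, 0.1]
opening: 44.7
grip_force: 0.0
```

Run:
```python
from h import *
import cv2
im=grab_frame('wrist');cv2.imwrite('pics/w0.png',im[:,:,::-1])
for l in REF:
    for r in spot_point('wrist',l)[:2]: print(l,round(r['p'],2),[round(float(v),1) for v in r['centre']])
tomove([512.6,-2.1,-.11]); print(get_state()['ee_rot'])
```

```text
charger 0.91 [511.3, -1.2, -1.8]
left_lane 0.84 [477.5, 61.5, 8.9]
left_lane 0.24 [604.9, -322.1, -1.7]
right_lane 0.67 [468.3, -27.5, 7.5]
right_lane 0.2 [509.2, 50.2, 28.9]
left_key_top 0.67 [477.1, 19.2, 25.2]
right_key_top 0.64 [464.5, -72.8, 34.3]
right_key_top 0.27 [538.4, -139.9, 0.2]
thick_pack_mid 0.93 [510.5, 54.8, 26.2]
thin_pack_mid 0.6 [492.5, -136.2, 2.0]
thin_pack_mid 0.57 [502.1, -34.9, 17.5]
t 3.7 pos [459.4  36.8 281.3] target [459.1  37. ] tool shift mm [0.1 0.4 0. ] turn tool z -0.0 F [ 0.49  0.06 -0.05] open 44.0
[[-7.23410388e-01 -6.90418284e-01 -6.16452033e-05]
 [-6.90418284e-01  7.23410390e-01 -2.62979088e-05]
 [ 6.27513376e-05  2.35367950e-05 -9.99999998e-01]]
```

View pics/w0.png

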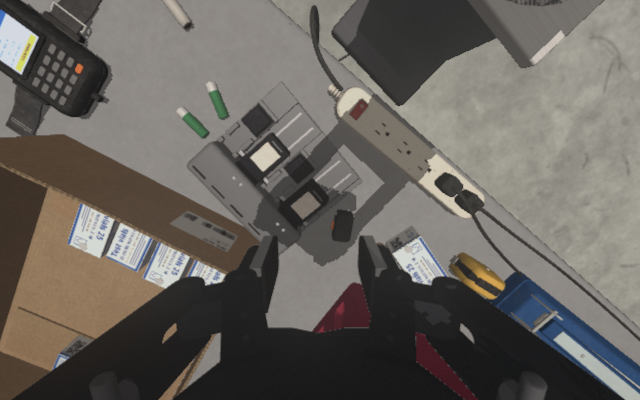

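Wrist view: charger centred near (275,170), thick pack at (303,200), its key at (300,165), fingertips near (270,245) and (365,245). I'll refine the fit and check it with an overlay.

Run:
```python
from h import *
import cv2
o=[('left_lane',(482.2,59.8)),('right_lane',(472.1,-23.6)),('left_key_top',(478.4,17.2)),('right_key_top',(470,-71.3)),('thick_pack_mid',(509.4,57)),('thin_pack_mid',(500.1,-31.4)),('charger',(512.2,-1.1)),('left_lane',(480.7,58.2)),('right_lane',(467.8,-27)),('left_key_top',(478.3,12.4)),('right_key_top',(469.3,-72.2)),('thick_pack_mid',(506.9,56)),('thin_pack_mid',(502.5,-31.7))]
w=[('charger',(511.3,-1.2)),('left_lane',(477.5,61.5)),('right_lane',(468.3,-27.5)),('left_key_top',(477.1,19.2)),('right_key_top',(464.5,-72.8)),('thick_pack_mid',(510.5,54.8)),('thin_pack_mid',(502.1,-34.9))]
q,_=fit(o+w);print(q,fit(w)[0])
m=camera_model('wrist');im=cv2.imread('pics/w0.png')
f=200/np.tan(np.radians(m['vertical_fov']/2));K=np.array([[f,0,m['cx']],[0,f,m['cy']],[0,0,1]])
x0,y0,S=170,60,4
im=cv2.resize(im[y0:y0+150,x0:x0+200],None,fx=S,fy=S,interpolation=cv2.INTER_CUBIC)
def rect(x1,x2,y1,y2,z,c):
    P=np.array([[*c2w(q,p),z] for p in((x1,y1),(x2,y1),(x2,y2),(x1,y2))],float)
    u=cv2.projectPoints(P,np.array(m['rvec'],float),np.array(m['tvec'],float),K,None)[0].reshape(-1,2)
    cv2.polylines(im,[((u-[x0,y0]+.5)*S).astype(int)],True,c,1)
rect(-95,78,-92,92,10,(0,255,255));rect(24,78,-92,92,50,(0,255,0))
for y in(14,-74):rect(-50,-20,y-14,y+14,28,(0,0,255))
rect(-37,19,38,78,44,(255,0,255));rect(-37,19,-50,-10,30,(255,0,255))
cv2.imwrite('pics/w0o.png',im)
```

```text
[ 5.12168405e+02 -2.20621393e+00 -1.14157687e-01] [ 5.11071366e+02 -2.68278697e+00 -1.30646687e-01]
```

View pics/w0o.png

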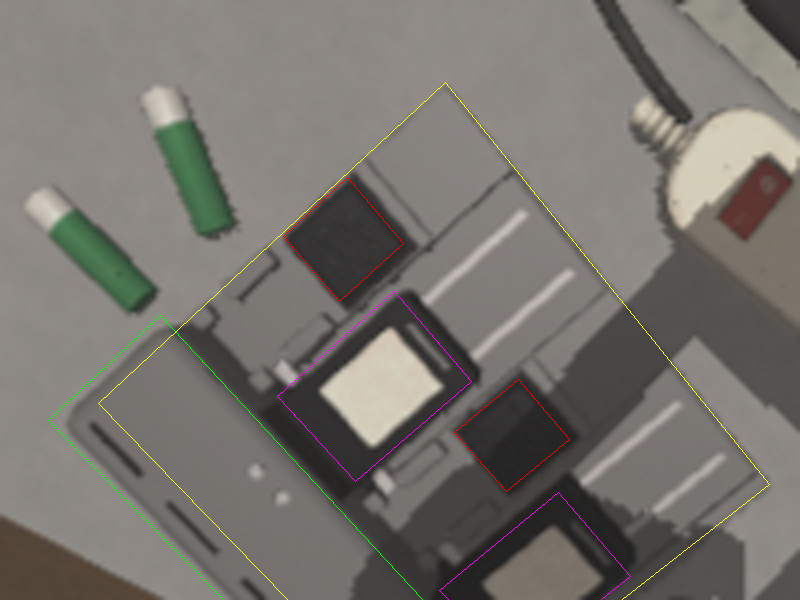

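Run:
```python
from h import *
tomove([511.2,-1,-.114],(-59,33),142)
```

```text
t 3.7 pos [459.4  36.8 281.3] target [456.3  38.5] tool shift mm [1.  3.4 0. ] turn tool z -1.8 F [ 0.49  0.06 -0.05] open 44.0
```

>>> {"op": "jog_arm", "data": {
  "plan": [0.001,0.0034,0.04,-1.8,0,0,0.05,0,0,0,0.05,0,0,0,0.05,0,0,0,0.03,0,0,0,0.018,0,0,0,0,0,0,0,0,0]
}}

```text
time_s: 4.7
position: [457.1, 38.5, 44.7]
ee_rot: [[-0.701, -0.713, 0.002], [-0.713, 0.701, 0.0], [-0.001, -0.001, -1.0]]
wrist_force: [-0.1, 0.1, 0.1]
opening: 44.3
grip_force: 0.0
```

Run:
```python
from h import *
import cv2
tomove([511.2,-1,-.114],(-59,33),142)
a=grab_frame('wrist');b=grab_frame('scene')
a=cv2.resize(a[100:400,120:520],(800,600));cv2.imwrite('pics/w1.png',a[:,:,::-1])
b=cv2.resize(b[140:260,230:390],(800,600),interpolation=cv2.INTER_CUBIC);cv2.imwrite('pics/s1.png',b[:,:,::-1])
```

```text
t 4.7 pos [457.1  38.5  44.7] target [456.3  38.5] tool shift mm [ 0.6  0.5 -0. ] turn tool z 0.0 F [-0.1   0.13  0.12] open 44.3
```

View pics/w1.png

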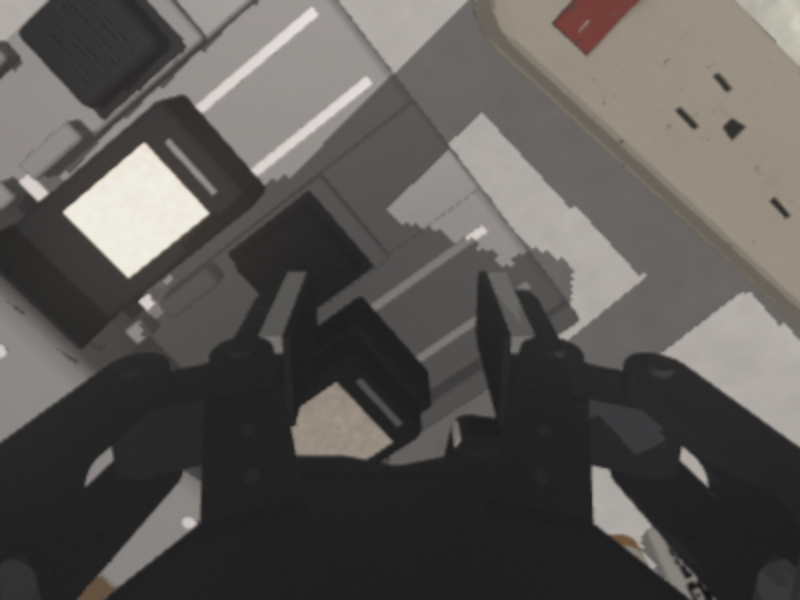

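View pics/s1.png

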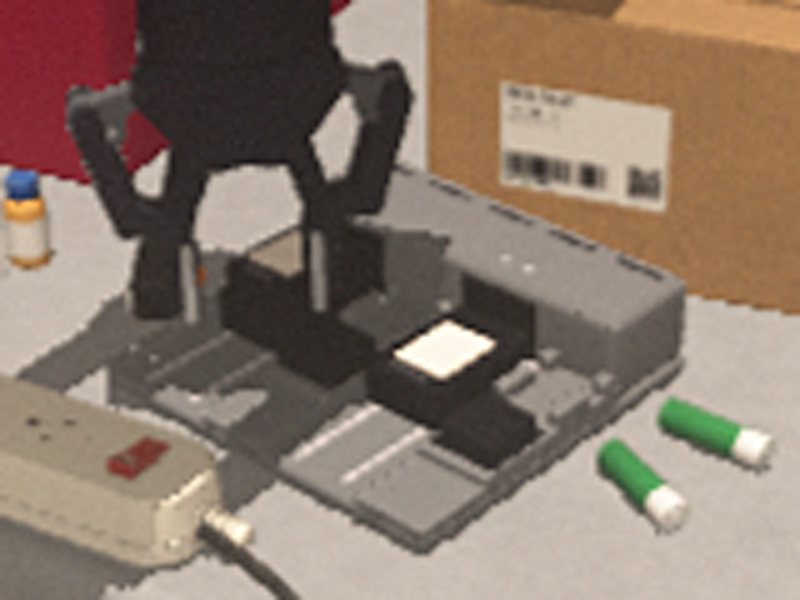

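Wrist crop: left tip around (285,280) next to the key at (300,245), right tip around (495,280) over the apron. Scene: both fingers stand above the left bay, clear of the pack. I'll check the tip geometry by projecting it.

Run:
```python
from h import *
import cv2
s=get_state();R=np.array(s['ee_rot']);p=np.array(s['position']);m=camera_model('wrist')
f=200/np.tan(np.radians(m['vertical_fov']/2));K=np.array([[f,0,m['cx']],[0,f,m['cy']],[0,0,1]])
pr=lambda P:((cv2.projectPoints(np.array(P,float).reshape(-1,1,3),np.array(m['rvec'],float),np.array(m['tvec'],float),K,None)[0].reshape(-1,2)-[120,100])*2).round().astype(int).tolist()
for b in(0,4,8,12): print(b,pr([p+R@np.array([x,y,-b]) for y in(-22,-29,-36,22,29,36) for x in(11,)]), pr([p+R@np.array([-11,-22,-b])]))
q=[511.2,-1,-.114]
print('key',pr([[*c2w(q,c),28] for c in((-50,0),(-20,0),(-20,28),(-50,28))]))
print('thin front',pr([[*c2w(q,c),30] for c in((-37,-50),(-37,-10))]),'thick',pr([[*c2w(q,c),44] for c in((-37,38),(-37,78))]))
```

```text
0 [[316, 258], [290, 258], [265, 258], [475, 258], [501, 258], [526, 258]] [[319, 330]]
4 [[314, 264], [288, 264], [261, 264], [478, 264], [504, 264], [530, 264]] [[317, 337]]
8 [[311, 270], [285, 270], [258, 270], [480, 270], [506, 270], [533, 270]] [[315, 345]]
12 [[309, 276], [282, 276], [254, 276], [482, 276], [509, 276], [537, 276]] [[313, 353]]
key [[306, 206], [232, 263], [291, 327], [364, 274]]
thin front [[153, 100], [249, 208]] thick [[348, 347], [431, 438]]
```

>>> {"op": "jog_arm", "data": {
  "plan": [0.003,-0.0025,0,0,0,0,0.01,0,0,0,0.007,0,0,0,0,0,0,0,0,0]
}}

```text
time_s: 5.42
position: [456.0, 34.7, 26.2]
ee_rot: [[-0.701, -0.713, -0.0], [-0.713, 0.701, -0.0], [0.0, 0.0, -1.0]]
wrist_force: [-0.5, -0.2, -0.3]
opening: 44.3
grip_force: 0.0
```

>>> {"op": "jog_arm", "data": {
  "plan": [0,0,0.003,0,0,0,0,0]
}}

```text
time_s: 5.68
position: [456.2, 34.7, 23.5]
ee_rot: [[-0.701, -0.713, 0.0], [-0.713, 0.701, -0.0], [-0.0, -0.0, -1.0]]
wrist_force: [-0.1, 0.9, 2.2]
opening: 44.4
grip_force: 1.3
```

>>> {"op": "jog_arm", "data": {
  "plan": [0,0,0.002,0,0,0,0,0]
}}

```text
time_s: 5.92
position: [456.2, 34.6, 21.5]
ee_rot: [[-0.701, -0.713, 0.0], [-0.713, 0.701, 0.0], [-0.0, -0.0, -1.0]]
wrist_force: [0.9, 0.7, 3.1]
opening: 44.5
grip_force: 1.8
```

>>> {"op": "jog_arm", "data": {
  "plan": [0,0,0.002,0,0,0,0,0]
}}

```text
time_s: 6.18
position: [456.2, 34.7, 19.4]
ee_rot: [[-0.701, -0.713, 0.001], [-0.713, 0.701, 0.0], [-0.0, -0.0, -1.0]]
wrist_force: [-0.1, 1.1, 4.5]
opening: 45.0
grip_force: 2.3
```

>>> {"op": "jog_arm", "data": {
  "plan": [0,0,0.004,0,0,0,0,0,0,0,0,0,0,0,0,0]
}}

```text
time_s: 6.68
position: [456.5, 34.8, 17.0]
ee_rot: [[-0.701, -0.713, 0.001], [-0.713, 0.701, 0.0], [-0.001, -0.0, -1.0]]
wrist_force: [-13.1, 2.9, 26.3]
opening: 44.2
grip_force: 13.3
```

Run:
```python
from h import *
import cv2
tomove([511.2,-1,-.114],(-59,33),142)
a=grab_frame('wrist')
a=cv2.resize(a[100:400,120:520],(800,600));cv2.imwrite('pics/w2.png',a[:,:,::-1])
for r in spot_point('wrist','thick_pack_mid')[:2]:print(r)
```

```text
t 6.675 pos [456.5  34.8  17. ] target [456.3  38.5] tool shift mm [-2.5  2.7  0. ] turn tool z 0.0 F [-13.07   2.95  26.3 ] open 44.2
{'centre': [484.3, 59.0, 25.8], 'p': 0.73}
```

View pics/w2.png

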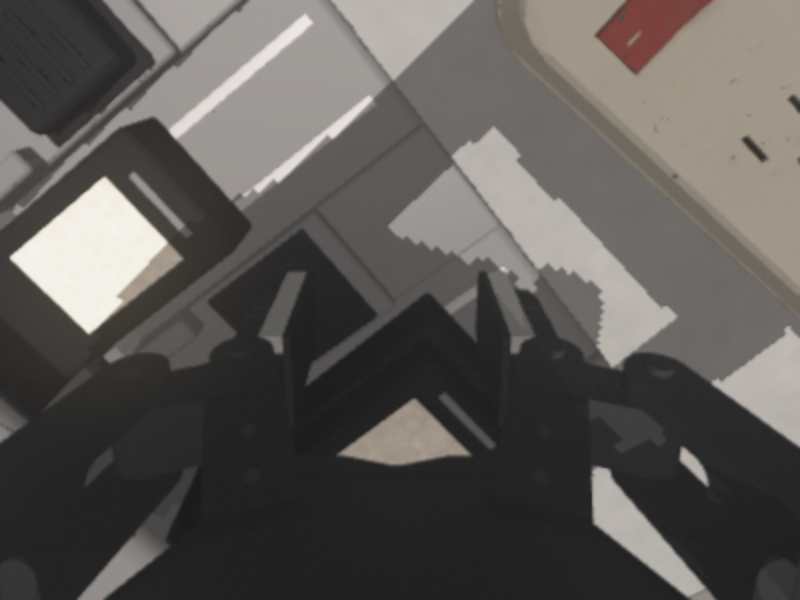

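The pack has sprung out about 25 mm and rests at the stop finger, around (420,360). The key is bottomed at 26 N. I'll ease the press a little while keeping the key down.

>>> {"op": "jog_arm", "data": {
  "plan": [0,0,-0.0015,0,0,0,0,0,0,0,0,0]
}}

```text
time_s: 7.15
position: [456.3, 34.7, 17.5]
ee_rot: [[-0.701, -0.713, 0.001], [-0.713, 0.701, 0.0], [-0.001, -0.0, -1.0]]
wrist_force: [-4.3, 1.3, 11.3]
opening: 44.1
grip_force: 5.9
```

Run:
```python
from h import *
grab_frame('scene');grab_frame('wrist')
for c in('scene','wrist'):
  for l in('thick_pack_mid','thin_pack_mid'):
    for r in spot_point(c,l)[:1]:print(c,l,r)
print(get_state()['wrist_force'],get_state()['position'])
```

```text
scene thick_pack_mid {'centre': [481.1, 60.2, 30.6], 'p': 0.88}
scene thin_pack_mid {'centre': [503.3, -32.1, 16.1], 'p': 0.61}
wrist thick_pack_mid {'centre': [482.8, 53.4, 26.7], 'p': 0.84}
wrist thin_pack_mid {'centre': [497.7, -28.5, 17.8], 'p': 0.73}
[-3.91957278  0.65106144 11.24556521] [456.31733632  34.73781137  17.50365748]
```

>>> {"op": "jog_arm", "data": {
  "plan": [0.0012,0.0016,-0.001,0,0,0,0,0,0,0,-0.002,0,0,0,-0.003,0,0,0,-0.004,0,0,0,-0.01,0,0,0,-0.02,0,0,0,-0.04,0,0,0,-0.06,0,0,0,-0.06,0,0,0,0,0,0,0,0,0]
}}

```text
time_s: 8.95
position: [453.7, 34.9, 216.4]
ee_rot: [[-0.701, -0.713, -0.001], [-0.713, 0.701, -0.0], [0.001, 0.001, -1.0]]
wrist_force: [1.1, 0.8, -0.5]
opening: 44.1
grip_force: 0.0
```

Run:
```python
from h import *
import cv2
a=grab_frame('wrist');grab_frame('scene');cv2.imwrite('pics/w3.png',a[:,:,::-1])
for c in('scene','wrist'):
  for l in('thick_pack_mid','thin_pack_mid','left_key_top','right_key_top'):
    for r in spot_point(c,l)[:1]:print(c,l,r)
print(get_state()['wrist_force'])
```

```text
scene thick_pack_mid {'centre': [478.8, 59.6, 31.2], 'p': 0.82}
scene thin_pack_mid {'centre': [502.4, -33.6, 17.6], 'p': 0.79}
scene left_key_top {'centre': [479.7, 12.9, 23.5], 'p': 0.45}
scene right_key_top {'centre': [471.0, -71.4, 29.3], 'p': 0.57}
wrist thick_pack_mid {'centre': [484.4, 58.2, 26.6], 'p': 0.8}
wrist left_key_top {'centre': [477.0, 16.3, 24.6], 'p': 0.69}
wrist right_key_top {'centre': [466.7, -72.1, 32.8], 'p': 0.88}
[-0.12864954 -0.57709714 -0.15499794]
```

View pics/w3.png

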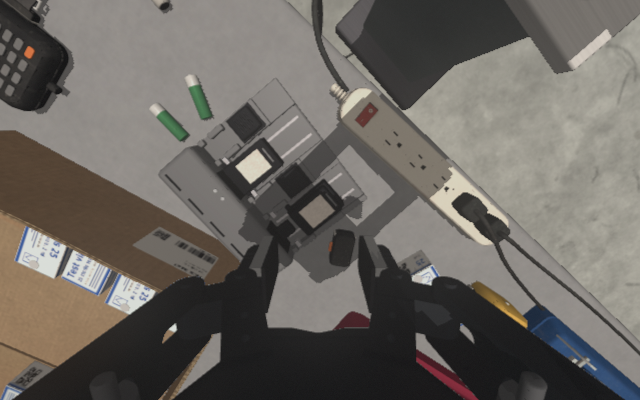

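The thick pack lies flat on the apron at about (315,208), roughly 26 mm out. The thin pack is still seated at (255,165), and the arm is clear.

```bash
python3 -c "
from station import *
print(finish_job())"
```

```text
the job is handed in; nothing more can be done
None
```

I ejected the thick pack from the left bay, stopped it with the other finger and left it flat on the apron about 26 mm out. The thin pack is still seated, the arm is clear, and I've handed the job in; it returned no verdict, and I did not measure the key's return directly.

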